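# Lock the stop into the printing jig

### The job

Lift the T-shaped stop out of its wooden parking block, pass its foot bar down through the narrow slot of the printing jig, press it gently against the spring until it is right at the bottom, give it a quarter turn and let go, so that it springs up and stays locked with its handle pointing at the lino block. Never force it down hard, and leave the lino block and the things lying round about where they are.

Things in the scene. Friction and masses are not known exactly. Their poses are not given: they have to be found in the camera images.
- toggle: The stop: loose upright T-toggle, 80 g. Origin: centre of its foot's underside; z up, x along foot bar and flat handle. Steel foot bar, 36 mm long along x, 10 wide and 10 high, underside and ends round, top flat; round shank diameter 9 (to z 44); grey crosspiece 50 (x) x 14 (y), z 44-60. Starts hanging in the parking block by the crosspiece, foot down. A half turn makes no difference.
- grip (a point): Middle of the stop's grey flat grip, which is 34 (along x) x 14 (y) mm, from 60 to 108 mm above the stop's origin, to be gripped across its 14 mm. This point lies 88 mm above the origin; same axes.
- stand: Parking block, fixed, wood, 85 (x) x 55 (y) x 48 mm high. Origin: centre of the underside. A through hole of 40 (x) x 14 (y) mm at the centre of its top holds the stop, with about 2 mm play; the stop's crosspiece lies on the top.
- jig: Printing jig, fixed box, 180 (x) x 160 (y) mm, 52 high. Origin: centre of the underside, z up. On its -x side a steel plate (8 thick, top at z 52) with one slot, on its +x side a raised bed with the lino block. The stop belongs in the slot with its handle finally along x; it then closes the bed's open side, about 4 mm from the block.
- slot (a point): Centre of the slot's mouth at the plate's top face (jig x -55, y 0, z 52 mm). Axes as the jig: y along the slot, x towards the lino block. Slot 39 mm along y, 12 mm along x, with 2 mm chamfers; the foot bar enters with its length along y.
- under_slot (a point): Point 18 mm below the slot's mouth. Hidden here: a sprung follower, whose height is 0 to 16 mm lower than this point, different each time and not measurable. The foot's underside meets it there; it pushes back with 5 N, rising to 14 N when 8.5 mm down, where it meets a hard stop. Pressing with 15 to 20 N keeps the foot at that stop; more than 25 N would harm it.
- plate_front (a point): Middle of the steel plate's front edge (jig x -90 mm, z 52). Under the plate, ribs at the follower block the turn except in the last 1.5 mm above the hard stop. After a quarter turn, either way, the freed spring lifts the foot 5.5 mm into a notch across the slot, which takes it if within about 5 degrees; then it can neither turn nor come out.
- bed (a point): Centre of the raised bed's top, 16 mm above the steel plate (jig z 68 mm), under the lino block. Wooden fences up to jig z 74 mm close three sides; the side towards the slot is open.
- lino_block: Lino block, loose, 75 x 100 x 9 mm, 150 g, lying on the raised bed of the jig, its near edge 29 mm from the slot's centre line. Origin: centre of its underside. Not to be moved.
- ink_bottle: Bystander: dark ink bottle, 44 mm wide, 92 mm tall, standing. Origin: centre of the underside.
- brayer: Bystander: ink roller with wooden handle, 78 x 147 x 31 mm, lying. Origin: centre of the underside.
- rubber_stamp: Bystander: rubber stamp with a round wooden knob, 30 x 42 x 60 mm. Origin: centre of the underside.

How it is judged:
By the outcome, as a careful person would: the job done as asked, in the order asked, and still so for the second after the job is handed in, with the robot touching nothing.
It also fails if it takes over 58 s, if anything falls off the work surface, if the arm or the gripper's body presses on something with over 40 N, if the wrist force passes 120 N, or if a joint passes its speed limit or range.

### The arm

A 6-joint arm with a two-finger parallel gripper is mounted at the origin on a cart in front of the work surface, level with it; the furniture and walls round the work are solid. World frame = base frame: x ahead of the robot, y to its left, z up, the work surface at z = 0. Lengths are in m, angles in rad, forces in N, time in s.
With the tool pointing down it reaches from about 0.325 to 0.775 m from the base axis. Payload 5.5 kg.
Tool frame: the origin (TCP) lies at the very end of the fingers, on their centre line; the grasp point (between the pads) lies 19 mm behind it; z points along the fingers, y is the line along which they close (so a half turn about z gives the same grasp; the last joint's range is limited). The gripper opens to 88 mm and grips with 3 to 60 N. Pads are 20 mm wide; open, the fingers measure 115 mm over their backs; the gripper's body (75 mm by 178 mm) begins 61 mm behind the grasp point.
Start: joints at [1.215, 0.091, 1.231, -0, 1.82, -0.057], TCP at [0.177, 0.573, 0.223] pointing down, gripper open.
Joint ranges: [-2.87, 2.87], [-0.86, 2.18], [0.17, 2.46], [-1.51, 4.65], [0.06, 2.69], [-2.65, 2.65]. Speed limits (rad/s): [2.57, 2.57, 3.01, 3.14, 3.14, 3.14].

### API

Orientations are given as a rotation vector (axis times angle).
In Python, from cell import movep, movel, move_j, grip, sleep, ik, camera, camera_model, Unreachable, job_done, read_time_s, read_joint_positions, read_joint_velocities, read_effort, read_ee_pos, read_orientation, read_wrist_force, read_wrist_torque, read_width, read_gripper_force gives the robot as it stands. Calls block until the motion is done:
- movep(position, orientation): joint-space move of the TCP to a pose.
- movel(position, frame=None, max_speed=0.15, threshold=None): straight line of the TCP; frame=None keeps the orientation; max_speed is the mean speed in m/s. With threshold (N) it stops when the force on the tool has changed by that much, and returns True; else False.
- move_j(angles): joint-space move.
- grip(opening): opening from 0.0 (shut) to 1.0 (fully open); the grip force is fixed at half the most; returns when the fingers have stopped.
- sleep(seconds).
- ik(position, orientation): joint angles nearest the present ones, or None.
- camera(name): name is "side" or "top"; returns the picture (384x512x3 uint8, red, green, blue); there is no depth.
- camera_model(name): a dict with "fov_y" (degrees; the focal length in pixels is half the picture's height over the tangent of half this angle, whatever the lens; pixels are square), "cx", "cy" (the principal point, pixels), "position" and "orientation" of the camera in the world. Camera axes: x right, y up, looking along -z (the intrinsics and any distortion apply to the point x, -y, -z); pixel columns grow to the right and rows downward; lengths in m; the calibration is good to about 2 mm. A picture is of the moment at which its call begins. camera_model takes no time and is no camera call.
A pose or a line that the arm cannot do raises Unreachable and nothing moves.
- job_done(): hands the job in; it is judged then, once.
Readings, each from a call of its own:
- read_time_s(): time.
- read_joint_positions(): joint angles.
- read_joint_velocities(): joint speeds.
- read_effort(): joint torques, N m.
- read_ee_pos(): TCP position.
- read_orientation(): TCP orientation.
- read_wrist_force(): force on the tool from outside, world axes, zero at the start.
- read_wrist_torque(): the same for the moment, N m.
- read_width(): opening from 0.0 (shut) to 1.0 (fully open).
- read_gripper_force(): force on a finger pad.
Only numpy, scipy, OpenCV 4.12 (cv2) and the standard library are available. Lean on these libraries where they do the work, as an engineer would, in place of code of your own. Each camera call takes 0.05 s, during which the arm holds its last target. There are 200 camera calls.

## Working session

There is one attempt and no reset: what is moved stays moved. The work goes in short steps, each a Python script; the robot and the scene stay as the last script left them, time stands still between calls to the robot, and variables do not carry over. Pictures are saved under pics/ and viewed, at most 10 in all, crops included, and the job is handed in when it is done.

```bash
ls; mkdir -p pics
python3 - <<'E'
from cell import *
import cv2
for n in("side","top"):
    im=camera(n); cv2.imwrite(f"pics/{n}0.png",im[:,:,::-1]); print(camera_model(n))
E
```

```text
pics
{'fov_y': 55.316362319585394, 'cx': 255.26718966256394, 'cy': 193.0979802982816, 'position': array([ 0.30935538, -1.06974368,  0.67345514]), 'orientation': array([ 1.05310988, -0.12870734, -0.26462563])}
{'fov_y': 43.27742854703808, 'cx': 266.19233385261, 'cy': 192.93358927585186, 'position': array([ 0.4229679 , -0.01454053,  1.72178278]), 'orientation': array([ 0.06067747, -0.08175649, -1.55220799])}
```

View pics/side0.png

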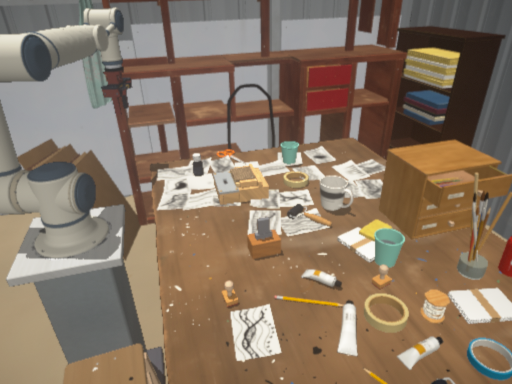

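View pics/top0.png

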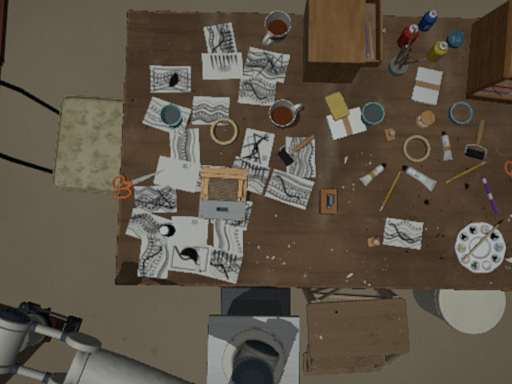

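Side view: orange parking block with the grey grip at about (264,235), jig at about (235,185). Top view: jig at about (223,193) with its steel plate at (221,209), block and stop at (328,201). I'll zoom in on both.

Run:
```python
import cv2,numpy as np
t=cv2.imread("pics/top0.png");s=cv2.imread("pics/side0.png")
r=lambda a,f:cv2.resize(a,None,fx=f,fy=f,interpolation=cv2.INTER_NEAREST)
a=r(t[158:228,190:255],8)[:560,:]; b=r(t[180:222,310:350],7)
c=np.zeros((560,520+280,3),np.uint8); c[:,:520]=a; c[:294,520:]=b
cv2.imwrite("pics/topz.png",c)
d=np.zeros((600,780,3),np.uint8); x=r(s[150:220,200:300],5);d[:350,:500]=x; y=r(s[205:265,240:290],5);d[300:600,500:750]=y
cv2.imwrite("pics/sidez.png",d)
```

```text
(no output)
```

View pics/topz.png

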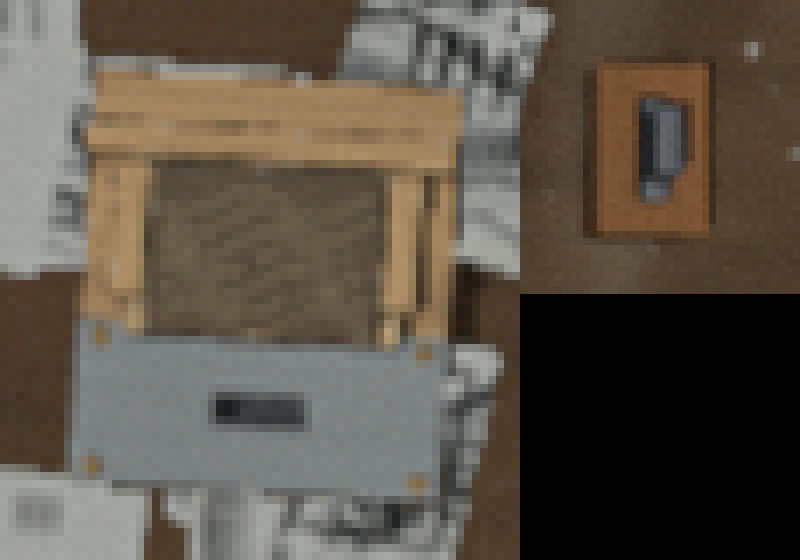

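View pics/sidez.png

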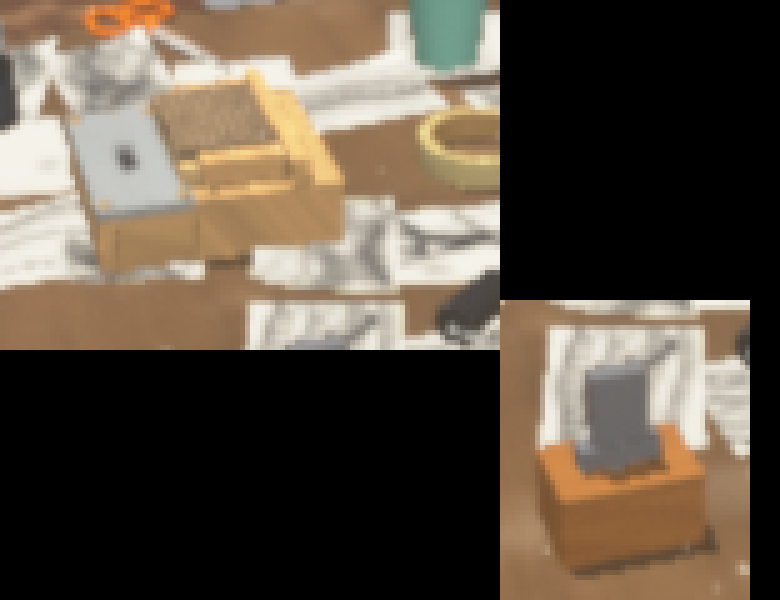

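The top view shows the slot dark at about (222,209), the steel plate beside it, and the block's orange top with the grey grip leaning right of centre by parallax. The side view shows the same. Next I'll measure by masks.

```bash
cat > h.py <<'E'
from cell import *
import cv2,numpy as np
from scipy.spatial.transform import Rotation as R
def ray(n,uv):
    m=camera_model(n); f=192/np.tan(np.radians(m['fov_y']/2))
    uv=np.atleast_2d(uv).astype(float)
    d=np.c_[(uv[:,0]-m['cx'])/f,-(uv[:,1]-m['cy'])/f,-np.ones(len(uv))]
    return np.array(m['position']),R.from_rotvec(m['orientation']).apply(d)
def plane(n,uv,z):
    o,d=ray(n,uv); return o+d*((z-o[2])/d[:,2])[:,None]
def proj(n,P):
    m=camera_model(n); f=192/np.tan(np.radians(m['fov_y']/2))
    q=R.from_rotvec(m['orientation']).inv().apply(np.atleast_2d(P)-m['position'])
    return np.c_[m['cx']+f*q[:,0]/-q[:,2],m['cy']-f*q[:,1]/-q[:,2]]
def down(yaw): # tool z down; tool y axis (closing) at world angle yaw
    c,s=np.cos(yaw),np.sin(yaw); y=np.array([c,s,0]); z=np.array([0,0,-1.]); x=np.cross(y,z)
    return R.from_matrix(np.c_[x,y,z]).as_rotvec()
def rect(n,mask,z,x0,y0):
    k=cv2.findContours(mask.astype(np.uint8),cv2.RETR_EXTERNAL,cv2.CHAIN_APPROX_NONE)[0]
    k=max(k,key=cv2.contourArea).reshape(-1,2)+[x0,y0]
    P=plane(n,k,z)[:,:2]*1000
    return cv2.minAreaRect(P.astype(np.float32))
E
python3 - <<'E'
from h import *
def crop(n,x0,x1,y0,y1):
    im=cv2.imread(f"pics/{n}0.png")[y0:y1,x0:x1]; return cv2.cvtColor(im,cv2.COLOR_BGR2HSV).astype(int),im.astype(int)
# plate
h,b=crop('top',190,255,190,228)
m=(h[...,1]<60)&(h[...,2]>95)&(h[...,2]<165)&(b[...,0]>=b[...,2])
m=cv2.morphologyEx(m.astype(np.uint8),cv2.MORPH_OPEN,np.ones((3,3)))
print('plate top',rect('top',m,.052,190,190))
def dark(n,x0,x1,y0,y1):
    h,b=crop(n,x0,x1,y0,y1); g=b.mean(2); bg=np.median(g); w=np.clip(bg-g-15,0,None)
    yy,xx=np.mgrid[y0:y1,x0:x1]; c=[(w*xx).sum()/w.sum(),(w*yy).sum()/w.sum()]
    k=np.argwhere(w>20)[:,::-1]+[x0,y0]; P=plane(n,k,.052)
    print('slot',n,c,plane(n,c,.052), cv2.minAreaRect((P[:,:2]*1000).astype(np.float32)))
dark('top',212,233,203,217); dark('side',220,230,175,187)
h,b=crop('top',310,350,180,222)
m=(h[...,0]<15)&(h[...,1]>130)&(h[...,2]>125)
print('stand top',rect('top',m,.048,310,180))
g=(h[...,1]<90)&(h[...,2]>85)&(b[...,0]>b[...,2]); 
print('grip top(light)',rect('top',g,.112,310,180), np.argwhere(g).mean(0)[::-1]+[310,180])
print(h[10:32,16:28,2]); 
h,b=crop('side',240,290,205,265)
m=(h[...,0]<15)&(h[...,1]>130)&(h[...,2]>150)
print('stand side',rect('side',m,.048,240,205))
g=(h[...,1]<60)&(h[...,2]<130); g[:12]=0;g[32:]=0
for r in range(12,32): 
    q=np.flatnonzero(g[r]); print(r+205,q.min()+240 if len(q) else None,q.max()+240 if len(q) else None,end='; ')
E
```

```text
plate top ((514.196044921875, 115.95561218261719), (158.4684295654297, 64.8595199584961), 87.6233901977539)
slot top [np.float64(221.4920430107527), np.float64(208.92286738351254)] [[0.51720076 0.11752865 0.052     ]] ((517.526611328125, 116.97415161132812), (38.51007080078125, 11.983377456665039), 83.87152099609375)
slot side [np.float64(224.8433521923621), np.float64(181.28677510608205)] [[0.5191571  0.11332578 0.052     ]] ((519.3018188476562, 115.55537414550781), (12.256843566894531, 33.68830108642578), 0.5070773363113403)
stand top ((541.45654296875, -275.3814392089844), (0.0, 0.0), 0.0)
grip top(light) ((550.0963134765625, -251.9638214111328), (26.902122497558594, 6.702296257019043), 0.2737528681755066) [329.83333333 200.43333333]
[[122 123 122 125 124 124 120 119 123 129 113  55]
 [119 117 121 125 123 122 121 122 125 128 107  55]
 [119 120 124 125 126 125 120 123 122 127 106  59]
 [112  95  90  95 102 116 121 123 125 128 105  58]
 [ 99  64  82  71  70  77  93  95 108 126 107  60]
 [ 95  56  85  78  83  79  74  65  92 125 105  58]
 [ 96  40  49  76 103 104  90  61  92 123 106  
[... 446 characters left out ...]
124 123 108  58]
 [ 89  67  97  92  78  82 117 124 122 124 105  59]
 [ 92  72 110 109  93  90 116 124 122 123 109  62]
 [107  84  96  98 102 105 115 122 124 124 103  62]
 [120 113 112 109 116 119 116 122 121 124 110  61]
 [119 124 120 122 125 118 116 120 119 122 107  62]
 [125 125 117 124 123 119 119 124 119 125 109  63]]
stand side ((554.7061767578125, -254.72491455078125), (87.41477966308594, 55.2146110534668), 0.5126856565475464)
217 289 289; 218 None None; 219 None None; 220 263 268; 221 257 268; 222 257 268; 223 257 268; 224 257 268; 225 257 268; 226 257 268; 227 257 268; 228 257 268; 229 257 268; 230 258 269; 231 258 269; 232 258 270; 233 258 271; 234 258 271; 235 255 271; 236 255 270;
```

Run:
```python
from h import *
im=cv2.imread("pics/top0.png").astype(float); g=im.mean(2); h=cv2.cvtColor(im.astype(np.uint8),cv2.COLOR_BGR2HSV).astype(float)
# jig yaw: subpixel edges (plate rear/front, back fence) by vertical gradient of saturation/grey
def edge(ch,cols,r0,r1,slope,c0,z,name):
    pts=[]
    for c in cols:
        rr=r0+int(round(slope*(c-c0))); col=ch[rr:rr+r1-r0+1,c]; d=np.abs(np.diff(col)); d[d<.5*d.max()]=0
        pts.append([c,rr+.5+(d*np.arange(len(d))).sum()/d.sum()])
    P=plane('top',pts,z); x,y=P[:,0],P[:,1]
    k=np.polyfit(y,x,1); res=x-np.polyval(k,y); ok=abs(res)<2*np.median(abs(res))+1e-4; k=np.polyfit(y[ok],x[ok],1)
    print(name,'yaw',-np.degrees(np.arctan(k[0])),'x at y=.116',np.polyval(k,.116),'rms',res[ok].std())
edge(h[...,1],range(208,238),196,203,.07,200,.052,'plate rear')
edge(g,range(203,242),214,221,.07,200,.052,'plate front')
edge(h[...,1],range(206,244),165,171,.07,206,.074,'back fence')
hh=h[180:222,310:350]; m=(hh[...,1]>120)&(hh[...,2]>100)&((hh[...,0]<18)|(hh[...,0]>170))
m=cv2.morphologyEx(m.astype(np.uint8),cv2.MORPH_CLOSE,np.ones((3,3)))
print('stand',m.sum(),rect('top',m,.048,310,180), proj('top',[[.5547+.0425,-.2547,.048],[.5547-.0425,-.2547,.048]]))
print('grip',plane('top',[330.7,200],.112))
# side: grip top edge mid (row 220.0), body 257..268 at rows 222-229
o,d=ray('side',[262.5,226]); print('side ray at x=.5505: ', o+d*((.5505-o[0])/d[:,0])[:,None], 'at z .092', plane('side',[262.5,226],.092))
q=read_joint_positions(); print(q, read_orientation())
for nm,p,yw in [('grasp',[.553,-.253,.073],y) for y in (-90,90)]+[('ins',[.517,.116,.08],y) for y in (-92.5,-2.5,87.5,177.5,267.5)]:
    r=ik(np.array(p),down(np.radians(yw))); print(nm,yw,None if r is None else np.round(r,2))
```

```text
plate rear yaw -1.9431757152853373 x at y=.116 0.5482536698977017 rms 0.00042461867024915894
plate front yaw -3.7269074773675204 x at y=.116 0.4800426670527798 rms 0.001017750950129866
back fence yaw -1.6852211347990511 x at y=.116 0.6587561722976153 rms 0.0005763126630072209
stand 262 ((551.8134155273438, -252.7727813720703), (83.69774627685547, 52.31810760498047), 0.37067872285842896) [[329.13518888 187.92470596]
 [329.01428442 212.31497703]]
grip [[ 0.55006785 -0.25095673  0.112     ]]
side ray at x=.5505:  [[ 0.5505     -0.25882712  0.09061741]] at z .092 [[ 0.54992796 -0.26075076  0.092     ]]
[ 1.21530607e+00  9.18046316e-02  1.23173595e+00 -4.57920760e-05
  1.81977995e+00 -5.66937509e-02] [-4.67575579e-01 -3.10628746e+00  2.67070926e-03]
grasp -90 [-0.49  0.13  1.45 -0.    1.56  1.09]
grasp 90 [-0.49  0.13  1.45  0.    1.56 -2.06]
ins -92.5 [ 0.16 -0.08  1.65  0.    1.57  1.77]
ins -2.5 [ 0.16 -0.08  1.65 -0.    1.57  0.2 ]
ins 87.5 [ 0.16 -0.08  1.65  0.    1.57 -1.37]
ins 177.5 None
ins 267.5 [ 0.16 -0.08  1.65  0.    1.57  1.77]
```

Run:
```python
from h import *
o=down(np.radians(-90))
movep([.551,-.2525,.20],o); grip(1.0)
movel([.551,-.2525,.074],max_speed=.12)
print(read_wrist_force()); grip(0.0); print('w',read_width()*88,read_gripper_force(),read_wrist_force())
movel([.551,-.2525,.20],max_speed=.1); print(read_width()*88,read_wrist_force(),read_ee_pos())
# hover over the slot, foot along jig y
movep([.517,.116,.20],down(np.radians(-2)))
movel([.517,.116,.150],max_speed=.1)
print(read_time_s(),read_ee_pos(),read_orientation(),read_width()*88)
r=lambda a:cv2.resize(a,None,fx=6,fy=6,interpolation=cv2.INTER_NEAREST)
for n in("side","top"):
    cv2.imwrite(f"pics/{n}1.png",camera(n)[:,:,::-1])
s=cv2.imread("pics/side1.png");cv2.imwrite("pics/side1z.png",r(s[120:215,190:300]))
```

```text
[ 0.41414682 -0.0504337   0.12310139]
w 13.911378631476717 30.00004470348358 [0.18442892 0.48350402 0.27829909]
13.83303700126922 [ 0.13883714 -0.55068955 -1.22842188] [ 0.55071374 -0.25235876  0.19890488]
9.2583 [0.51711618 0.11585194 0.15021948] [2.26016631e+00 2.18188548e+00 2.19345874e-04] 13.743050113356366
```

View pics/side1z.png

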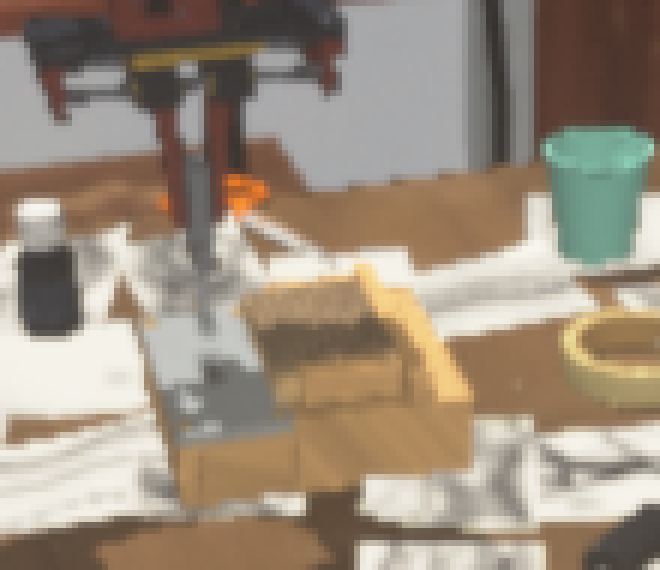

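The stop is held over the jig: foot tip at about (224.5,174), slot at about (226,182) in side-view pixels. I'll turn the stop broadside to the side camera to measure the in-hand offset along its length, and use the shank column in this picture to remove camera bias.

Run:
```python
from h import *
movel([.517,.116,.20]); movep([.517,.116,.20],down(np.radians(-92)))
cv2.imwrite("pics/side2.png",camera('side')[:,:,::-1]); e=read_ee_pos(); print(e,read_time_s())
im=cv2.imread("pics/side2.png"); r=lambda a:cv2.resize(a,None,fx=8,fy=8,interpolation=cv2.INTER_NEAREST)
cv2.imwrite("pics/side2z.png",r(im[115:180,195:265]))
for z in(-.07,-.02,-.026): print(z,proj('side',e+[0,0,z]))
g=im.astype(int)
for rr in range(148,168): print(rr,[f"{int(v.sum()/3)}/{int(v[2]-v[0])}" for v in g[rr,212:242]])
im=cv2.imread("pics/side1.png").astype(int)
e1=np.array([.5171,.11585,.1502]); print([proj('side',e1+[0,0,z]).round(1) for z in(-.026,-.045,-.07)])
for rr in range(160,178): print(rr,[f"{int(v.sum()/3)}/{int(v[2]-v[0])}" for v in im[rr,215:236]])
```

```text
[0.51687102 0.11598616 0.19956757] 11.2917
-0.07 [[222.71489693 161.83361902]]
-0.02 [[221.78817654 148.83691921]]
-0.026 [[221.90124658 150.42265896]]
148 ['96/53', '96/53', '95/50', '105/33', '119/4', '115/1', '108/2', '106/3', '105/2', '105/2', '105/2', '105/2', '105/2', '105/3', '105/2', '106/3', '104/2', '95/6', '70/24', '78/42', '88/48', '90/50', '91/51', '90/50', '91/51', '92/51', '104/44', '132/25', '158/9', '168/0']
149 ['95/52', '94/52', '94/51', '96/37', '102/6', '106/3', '105/2', '105/1', '106/1', '106/2', '106/3', '106/3', '107/5', '105/6', '105/6', '106/8', '108/10', '104/25', '94/76', '100/96', '96/67', '95/62', '92/53', '91/52', '91/52', '92/53', '96/51', '108/43', '138/22', '167/2']
150 ['102/56', '100/55', '99/53', '96/42', '96/13', '106/9', '108/14', '110/14', '109/15', '109/14', '109/6', '111/10', '111/31', '109/47', '109/47', '108/48', '112/58', '114/75', '114/126', '121/149', '122/139', '123/136', '100/70', '93/54', '92/53', '93/54', '94/54', '98/51', '119/33', '156/9']
151 ['110/61', '110/61', '112/62', '111/59', '110/47', '121/57', '127/85', '127/92', '128/93'
[... 8252 characters left out ...]
35/5', '148/4', '181/3', '197/2', '197/2', '195/3', '180/11', '135/38', '113/45', '123/51', '118/48', '111/43']
175 ['193/8', '194/4', '196/3', '196/3', '196/3', '196/3', '196/2', '188/3', '165/3', '152/3', '159/3', '184/3', '197/2', '198/2', '196/3', '185/8', '148/29', '110/43', '96/37', '93/35', '89/32']
176 ['194/3', '195/2', '195/3', '195/3', '195/3', '196/3', '196/2', '195/3', '189/3', '179/4', '181/3', '194/2', '198/2', '199/2', '197/3', '189/6', '162/21', '120/45', '91/36', '87/32', '86/32']
177 ['191/4', '195/3', '195/3', '195/3', '195/3', '196/3', '197/2', '196/2', '193/4', '193/3', '193/2', '195/2', '198/3', '199/2', '198/3', '196/3', '181/11', '138/37', '102/42', '88/34', '86/32']
```

View pics/side2z.png

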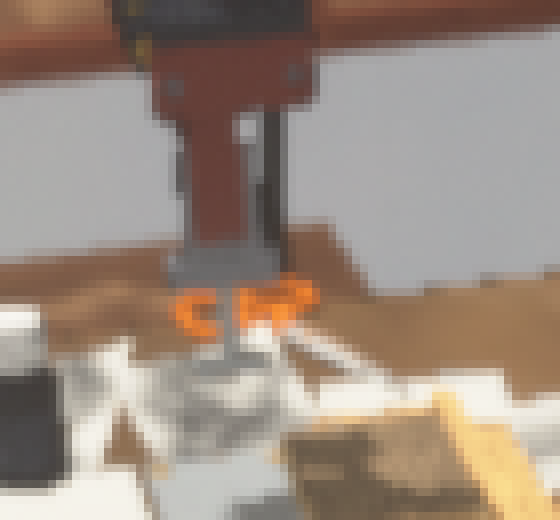

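The broadside view shows the crosspiece at columns 215–229 and the shank at about 222.5, against predictions of 221.9 and 222.2. The previous view gave a camera bias of about +0.25 px. So the in-hand offset is about 0.7 mm along the handle, and the slot is at about (0.518, 0.1165). Now inserting.

Run:
```python
from h import *
P=[.518,.1158]
movep([*P,.20],down(np.radians(-2))); movel([*P,.128],max_speed=.12)
w0=read_wrist_force(); print(w0)
hit=movel([*P,.108],max_speed=.025,threshold=5)
print(hit,read_ee_pos(),np.array(read_wrist_force())-w0,read_wrist_torque(),read_time_s())
```

```text
[-0.05758539  0.41491184 -2.00646758]
False [0.5179682  0.1157729  0.10770313] [ 1.54795439  0.05625925 -0.26013071] [-0.05875393 -0.42893132 -0.04249666] 14.3917
```

Inside the slot (foot 14 mm below the mouth). Now I'll find the follower and press gently.

Run:
```python
from h import *
P=[.5184,.1158]
f=lambda:np.round(np.array(read_wrist_force())-[0,0.4,-2.0],2)
hit=movel([*P,.084],max_speed=.02,threshold=3.5)
e=read_ee_pos(); print(hit,e,f(),read_time_s())
if hit:
    z=e[2]
    hit=movel([*P,z-.012],max_speed=.006,threshold=11.5)
    print(hit,read_ee_pos(),f(),read_time_s()); sleep(.2); print(read_ee_pos(),f(),read_width()*88)
```

```text
True [0.51817169 0.11577601 0.0878119 ] [ 0.3  -0.75  5.68] 15.3083
True [0.51841259 0.11580301 0.08050027] [-4.14 -1.74 11.65] 16.7333
[0.51838417 0.11581529 0.08113455] [-4.11 -1.57 12.42] 13.859679400005895
```

Run:
```python
from h import *
P=[.5181,.1157]
f=lambda:np.round(np.array(read_wrist_force())-[0,0.4,-2.0],2)
z=.0807
for i in range(10):
    movel([*P,z],max_speed=.005); e=read_ee_pos(); F=f(); print(round(z,4),np.round(e,5),F)
    if F[2]>16: break
    z-=.0004
print(read_time_s(),read_width()*88)
```

```text
0.0807 [0.51821 0.11576 0.08211] [-2.57 -1.4  11.44]
0.0803 [0.5182  0.1158  0.08177] [-2.01 -0.29 12.74]
0.0799 [0.51822 0.11579 0.08144] [-1.72 -0.62 13.08]
0.0795 [0.51822 0.11578 0.08112] [-1.63 -1.75 13.46]
0.0791 [0.51822 0.11578 0.08079] [-1.6  -1.15 13.72]
0.0787 [0.51821 0.11577 0.08048] [-2.72 -1.22 13.48]
0.0783 [0.5182  0.11577 0.08014] [-2.67 -0.89 13.41]
0.0779 [0.51826 0.11577 0.07985] [-3.27 -1.04 15.14]
0.0775 [0.51822 0.11579 0.07951] [-1.57 -0.59 13.83]
0.0771 [0.51826 0.11578 0.07945] [-4.54  0.23 16.78]
19.55 14.374389366912764
```

Force jumped with no travel after 8.4 mm, so the foot is on the hard stop at about 16.8 N. Turning in steps, holding the force.

Run:
```python
from h import *
f=lambda:np.round(np.array(read_wrist_force())-[0,0.4,-2.0],2)
z=.0770; a0=np.array([.5181,.1157]); 
for yaw in (-8,-17,-27,-42,-57,-72,-82,-92):
    s=-(yaw+2)/90*np.pi/2; off=.0005*np.array([np.sin(s),np.cos(s)-1])
    movel([*(a0-off),z],down(np.radians(yaw)),max_speed=.05); F=f(); e=read_ee_pos()
    o=R.from_rotvec(read_orientation()).as_matrix()[:,1]
    print(yaw,round(np.degrees(np.arctan2(o[1],o[0])),1),np.round(e,4),F,round(read_wrist_torque()[2],2),round(read_time_s(),2))
    if F[2]<15.5: z-=.0003
    if F[2]>19: z+=.0003
    if abs(read_wrist_torque()[2])>1.2 or F[2]>23: print('stop');break
```

```text
-8 -8.0 [0.5188 0.1159 0.0795] [-0.78 -0.53 15.55] -0.06 19.81
-17 -17.0 [0.5191 0.116  0.0796] [-0.98 -0.62 15.07] 0.03 20.12
-27 -27.0 [0.5192 0.116  0.0795] [-0.34 -0.11 14.2 ] -0.03 20.44
-42 -42.0 [0.5193 0.1161 0.0794] [-0.6   0.21 16.86] 0.02 20.85
-57 -57.0 [0.5191 0.1163 0.0794] [-0.57 -0.45 16.  ] -0.01 21.26
-72 -72.0 [0.5189 0.1165 0.0794] [-1.31 -0.72 16.6 ] -0.04 21.67
-82 -82.0 [0.5188 0.1166 0.0794] [-0.43  0.08 16.59] -0.05 21.99
-92 -92.0 [0.5188 0.1167 0.0794] [-1.82  0.37 16.34] -0.04 22.32
```

Turned freely to −92° at about 16 N, still at the bottom. Now I'll let it rise into the notch while guided, check, then open.

Run:
```python
from h import *
f=lambda:np.round(np.array(read_wrist_force())-[0,0.4,-2.0],2)
e=read_ee_pos(); x,y=.5180,.1160
for z in (.079,.081,.083,.0845,.0855):
    movel([x,y,z],max_speed=.01); F=f(); print(z,np.round(read_ee_pos(),4),F,round(read_wrist_torque()[2],3))
    if F[2]<1: break
print(read_time_s(),read_width()*88)
```

```text
0.079 [0.5188 0.1167 0.081 ] [-0.51  0.84 13.33] -0.035
0.081 [0.5188 0.1167 0.0827] [-0.42  0.97 10.57] -0.062
0.083 [0.5188 0.1167 0.0843] [0.53 0.67 9.43] -0.031
0.0845 [0.5187 0.1166 0.0851] [2.68 1.73 8.06] -0.008
0.0855 [0.5186 0.1166 0.0851] [4.56 2.4  2.72] 0.018
23.9833 13.818291690306408
```

It rose 5.7 mm and stopped against the notch. Opening, retreating and checking.

Run:
```python
from h import *
e=np.array(read_ee_pos()); grip(1.0); print(read_ee_pos(),read_width())
e=np.array(read_ee_pos()); movel([e[0],e[1],.25],max_speed=.15)
movep([.45,-.15,.30],down(np.radians(-90))); print(read_time_s(),read_wrist_force())
r=lambda a:cv2.resize(a,None,fx=6,fy=6,interpolation=cv2.INTER_NEAREST)
t=camera('top')[:,:,::-1];s=camera('side')[:,:,::-1]; cv2.imwrite('pics/top3.png',t)
c=np.zeros((480,800,3),np.uint8); a=r(t[158:228,190:255]);b=r(s[140:210,200:265]); c[:420,:390]=a;c[:420,400:790]=b
cv2.imwrite('pics/end.png',c)
```

```text
[0.51799893 0.11601884 0.0855111 ] 1.0009998218982994
27.5167 [ 0.13219268 -0.86758296  0.04919905]
```

View pics/end.png

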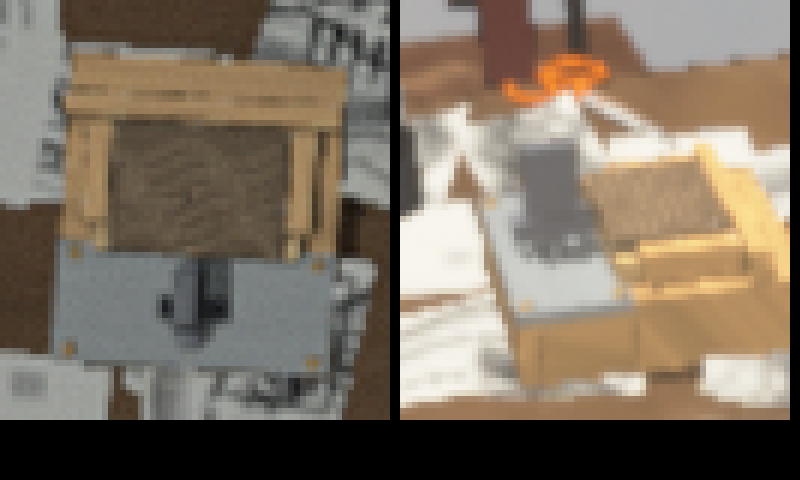

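The stop stands upright in the slot, its handle at about (223,207) in the top view and pointing at the lino block, and the block hasn't moved. Handing in.

```bash
python3 -c "
from cell import *
print(job_done())"
```

```text
the job is handed in; nothing more can be done
None
```

The stop is locked in the jig slot with its handle pointing at the lino block: pressed to the bottom at about 17 N, turned a quarter, and released. I handed the job in after about 28 s; the lino block looked unmoved in the last picture, but I did not check the bottle, roller and stamp one by one.

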